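Take the hand nut off the spindle sander

TASK

The sanding drum has to come off the spindle sander, so take off the black hand nut that clamps it. Nobody remembers whether this spindle has a right-hand or a left-hand thread: find out by trying which way the nut gives, unscrew it and lift it off. Finish while still holding the nut in the gripper, upright and still, higher than the drum and about 20 cm to one side of the spindle, so that I can draw the drum off upwards, and leave the other things on the sander and the bench where they are.

Things in the scene. Friction and masses are not known exactly. Their poses are not given: they have to be found in the camera images.
- nut: Black hand nut, twelve-sided, 45 mm across the flats (47 mm over the corners), 36 mm high, closed top with one raised aluminium bar 7 mm wide and 4 mm high from the centre to the rim, which shows how far it has turned; 0.22 kg. Origin: centre of its underside; z up along its axis, x along the bar. Starts screwed home, underside on the clamp washer; stays as turned when let go.
- nut_bar (a point): Outer end of the nut's raised bar, 20 mm out from the nut's axis and 41 mm above its underside. A right-hand thread loosens anticlockwise seen from above, a left-hand one clockwise; the hand is hidden and differs from start to start. The wrong way, the nut meets a solid stop within 0.25 rad and the fingers then slip round it.
- spindle (a point): On the axis of the upright spindle, at the clamp washer's top face (the nut's underside when home), 110 mm above the bench. The coarse-threaded end reaches 23.5 mm higher, inside the nut. From home the nut comes free after 2.4 to 2.6 rad of loosening, climbing 6 mm on the way (2.5 mm per rad), then lifts straight off; turning further does no harm. Little thread friction.
- sander: Spindle sander let into the bench. Origin: on the bench, on the spindle axis. Fixed plate 12 mm thick, x -150 to 150 mm, y -155 to 205 mm. Drum on the axis, 76 mm diameter, top at 103 mm; on it the clamp washer, 60 mm diameter, top at 110 mm. A dust box, 85 mm in x, 65 mm in y, centred 135 mm from the spindle along +y, top at 157 mm; hose behind it.
- sleeve: Spare abrasive sleeve: upright brown tube, 60 mm diameter, 90 mm high, standing on the sander's plate (at -y, far side of the drum). Origin: centre of its underside. Leave it.
- washer: Spare steel washer, 54 mm diameter, 6 mm thick, lying on the sander's plate. Origin: centre of its underside. Leave it.
- dust_brush: Flat hand brush with a wooden handle, 190 mm long, 20 mm high, lying on the sander's plate on the robot's side of the drum. Origin: centre of its underside; x runs along it to the bristles. Leave it.
- glue: White glue bottle, 62 mm diameter, 175 mm high, standing on the bench at the robot's left. Origin: centre of its underside. Leave it.
- screw_jar: Glass jar with a steel lid, 68 mm diameter, 85 mm high, standing on the bench at the robot's left. Origin: centre of its underside. Leave it.
- sanding_block: Wooden sanding block with a cork sole, 115 x 62 x 38 mm, on the bench at the robot's right. Origin: centre of its underside. Leave it.
- spanner: Steel spanner, 190 mm long, 8 mm thick, lying on the bench at the robot's right. Origin: its middle, on the bench. Leave it.

How it is judged:
By the outcome, as a careful person would: the job done as asked, in the order asked, and still so for the second after the job is handed in, while the arm keeps its last pose, push and grip.
It also fails if it takes over 61 s, if anything falls off the work surface, if the arm or the gripper's body presses on something with over 40 N, if the wrist force passes 120 N, or if a joint passes its speed limit or range.

ROBOT

A 6-joint arm with a two-finger parallel gripper is mounted at the origin on the work surface. World frame = base frame: x ahead of the robot, y to its left, z up, the work surface at z = 0. Lengths are in m, angles in degrees, forces in N, time in s.
With the tool pointing down it reaches from about 0.4 to 0.825 m from the base axis. Payload 7 kg.
Tool frame: the origin (TCP) lies midway between the tips of the shut fingers; the grasp point (between the pads) lies r.hold_point_z behind it (r.hold_point_z is the distance from the TCP to the grasp point, in m); z points along the fingers, x is the direction in which the jaws open and shut, and the axes are right-handed (so a half turn about z gives the same grasp; the last joint's range is limited). The gripper opens to 88 mm and grips with 3 to 60 N. Pads are 19 mm wide; open, the fingers measure 130 mm over their backs; the gripper's body (78 mm by 193 mm) begins 47 mm behind the grasp point.
Start: joints at [90.017, 20.546, 0.682, 0, -70.136, -16.507], TCP at [0.192, 0.647, 0.227] pointing down, gripper open.
Joint ranges: [-176.03, 176.03], [-82.01, 121.73], [-58.28, 71.71], [-173.87, 95.51], [-174.79, -0.11], [-173.66, 173.66]. Speed limits (degrees/s): [136.94, 136.94, 172.46, 180, 180, 180].

INTERFACE

Orientations are given as [roll, pitch, yaw] about the fixed x, y, z axes, in that order (R = Rz(yaw) Ry(pitch) Rx(roll)).
In Python, from plant import get_state, viewer, close_job, r gives the robot as it stands.
- The arm moves only by the tool apply_moves, never from a script. Its argument "plan" is a list of rows, each a list of 3 entries, a list of its own where there are three numbers: the closure in counts, from 0 (fully open) to 255 (shut), then the shift along the tool's x, y, z in units of 50 mm (1.0 is 50 mm), then the turn about the tool's z in units of 6 degrees (1.0 is 6 degrees). A call has 1 to 12 rows; each row shifts and turns the commanded pose from where the row before left it, along the tool's axes as they then stand; what a row does not reach is not made up. A row lasts 1/8 s, in which the tool goes at most 62.5 mm and 10.7 degrees, less where a joint would pass 70% of its speed; a pose out of reach is approached as far as the arm can. A call is refused whole if a number of a shift passes 1 or a number of a turn 1, either way. A call with a gripper value outside its range is refused whole. The fingers move at their own pace and stop on an object; "squeeze" is the grip in N (left out, the last holds). Time passes only in rows, so rows that do not move let the fingers close. It gives the time, the measured TCP pose, the force and the opening at its end, in the units of the state.
- get_state(): the state, without advancing time (a new reading comes with each control period).
- viewer.capture(name): name is "scene" or "top" or "wrist"; returns a dict with "frame" (384x512x3 uint8, blue, green, red), "K" (3x3 intrinsics, pixels), "D" ([k1, k2, p1, p2, k3] as OpenCV has them; the pictures are not rectified), "R" (3x3) and "t" (3): a world point X has camera coordinates R X + t; the wrist camera has in their place "mount" (4x4, takes a point from camera to tool coordinates, whose origin is the TCP and whose axes are the tool frame's). Camera axes: x right, y down, z forward; pixel columns grow to the right and rows downward; lengths in m; the calibration is good to about 2 mm. A picture is of the moment at which its call begins: read the wrist's pose just before it. There is no depth.
- close_job(): hands the job in, once; it reports no verdict.
The state is a dict: "time_s": time; "joints": joint angles; "qd": joint speeds; "joint_torque": joint torques, N m; "tcp_pos": TCP position; "eef_rot": TCP orientation; "contact_force": force on the tool from outside, world axes, zero at the start; "moment": the same for the moment, N m; "gripper_width": finger opening in m.
Only numpy, scipy, OpenCV 4.12 (cv2) and the standard library are available. Lean on these libraries where they do the work, as an engineer would, in place of code of your own. Each camera call takes 0.05 s, during which the arm holds its last target.

## Working session

There is one attempt and no reset: what is moved stays moved. The work goes in short steps, Python scripts to look and compute and a tool call to move; the robot and the scene stay as the last step left them, time stands still between calls to the robot, and variables do not carry over. Pictures are saved under pics/ and viewed, and the job is handed in when it is done.

Besides the shell and the picture viewer there is one more tool, called after ">>>" by a JSON object that holds its "op" and its "data", one argument or row to a line. apply_moves: Moves the arm, as the interface text tells. Its arguments: {"type":"object","properties":{"plan":{"type":"array","items":{"type":"array"}},"squeeze":{"type":"number"}},"required":["plan"]}

```bash
mkdir -p pics; ls; cat > h.py <<'E'
import numpy as np,cv2
from plant import get_state,viewer,close_job,r
def ray(c,px):
    p=cv2.undistortPoints(np.array([[px]],float),np.array(c["K"]),np.array(c["D"]))[0,0]
    R=np.array(c["R"]);t=np.array(c["t"])
    return -R.T@t, R.T@np.array([p[0],p[1],1.])
def onz(c,px,z):
    o,d=ray(c,px); return o+d*(z-o[2])/d[2]
def proj(c,X):
    rv=cv2.Rodrigues(np.array(c["R"]))[0]
    return cv2.projectPoints(np.array(X,float).reshape(-1,1,3),rv,np.array(c["t"],float),np.array(c["K"]),np.array(c["D"]))[0].reshape(-1,2)
E
python3 - <<'E'
from h import *
s=get_state();print(s);print(r.hold_point_z)
a=viewer.capture("scene")["frame"];b=viewer.capture("top")["frame"];w=viewer.capture("wrist")
cv2.imwrite("pics/s0.png",a);cv2.imwrite("pics/t0.png",b);cv2.imwrite("pics/w0.png",w["frame"]);print(w["mount"])
E
```

```text
pics
{'time_s': 0.0, 'joints': array([ 9.00173916e+01,  2.05920089e+01,  6.32619398e-01, -2.07011543e-02,
       -7.01349322e+01, -1.65042373e+01]), 'qd': array([ 0.00306559,  0.04919526, -0.01852033,  0.02656207,  0.00906672,
       -0.0113588 ]), 'joint_torque': array([-1.24635430e-03, -5.82716024e+01,  2.93052703e+01,  6.99711710e+00,
        6.86164465e-03, -1.74298307e-04]), 'tcp_pos': array([0.19147522, 0.64675533, 0.22560561]), 'eef_rot': array([-1.79991860e+02, -9.59642867e-02, -1.06493903e+02]), 'contact_force': array([-0.20824386, -0.7075417 , -1.13909209]), 'moment': array([ 0.01573888, -0.05558367, -0.06404867]), 'gripper_width': 0.08781362124872506}
0.0188
[[ 9.99999099e-01 -2.52887004e-04 -1.31833603e-03  7.06435064e-04]
 [ 5.92930560e-04  9.64308690e-01  2.64779906e-01 -7.16471869e-02]
 [ 1.20432349e-03 -2.64780449e-01  9.64307971e-01 -1.58382575e-01]
 [ 0.00000000e+00  0.00000000e+00  0.00000000e+00  1.00000000e+00]]
```

View pics/s0.png

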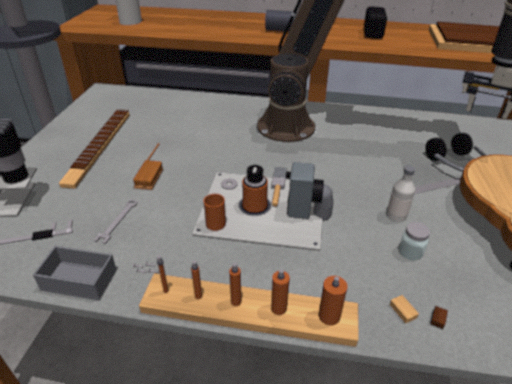

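View pics/t0.png

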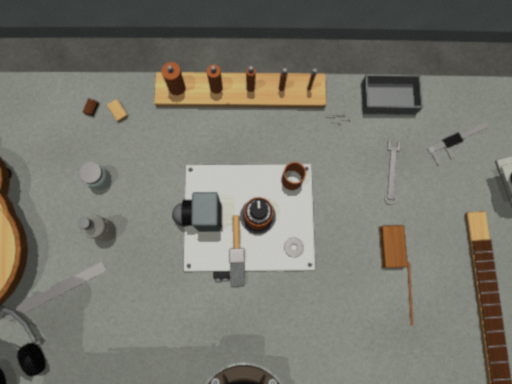

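View pics/w0.png

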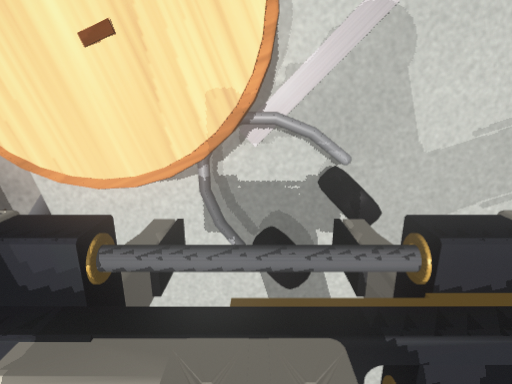

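```bash
python3 - <<'E'
from h import *
c=viewer.capture("top");f=c["frame"];s=viewer.capture("scene")
cv2.imwrite("pics/t1.png",cv2.resize(f[160:280,180:320],None,fx=5,fy=5,interpolation=cv2.INTER_NEAREST))
cv2.imwrite("pics/s1.png",cv2.resize(s["frame"][150:250,190:340],None,fx=5,fy=5,interpolation=cv2.INTER_NEAREST))
print("cam",-np.array(c["R"]).T@c["t"],-np.array(s["R"]).T@s["t"])
for n,p in dict(tl=(189,169),tr=(308,169),br=(310,266),bl=(188,267)).items(): print(n,onz(c,p,.012))
print(onz(c,(258,211),.146), onz(c,(258,205),.15))
E
```

```text
cam [ 0.33250819 -0.00899198  1.27607489] [1.47284239 0.13698274 0.83563084]
tl [0.64574892 0.16090751 0.012     ]
tr [ 0.64907898 -0.17759512  0.012     ]
br [ 0.37681533 -0.17858243  0.012     ]
bl [0.37082977 0.15390942 0.012     ]
[ 0.50639788 -0.03312552  0.146     ] [ 0.52088634 -0.03295992  0.15      ]
```

View pics/t1.png

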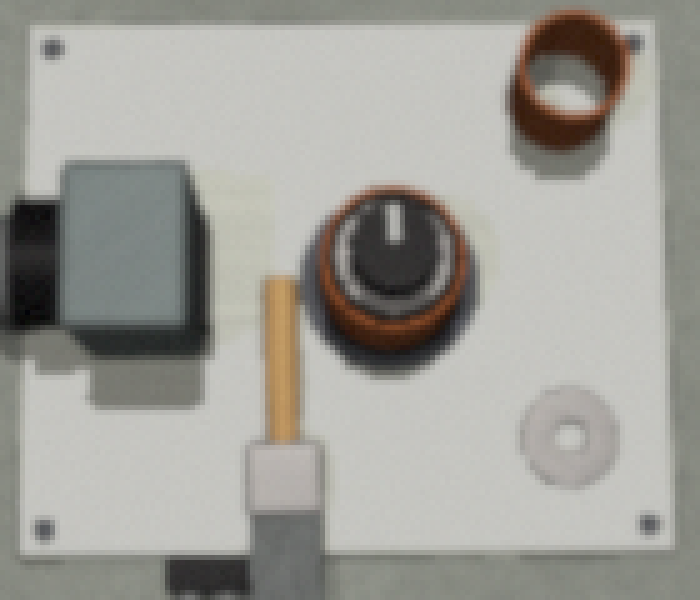

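View pics/s1.png

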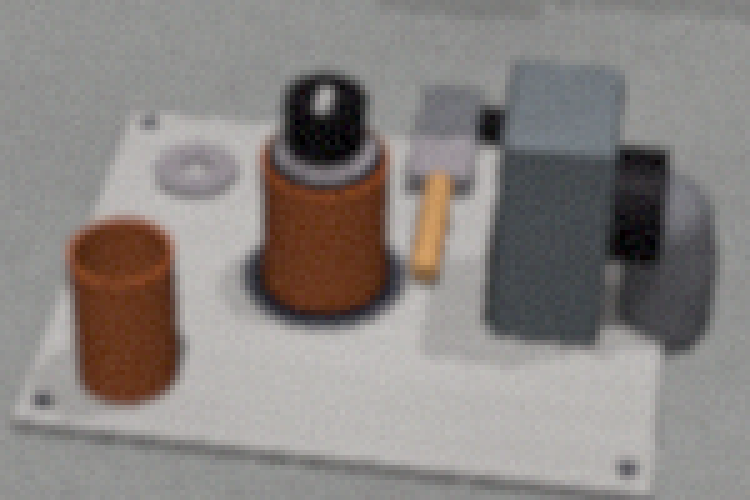

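```bash
python3 - <<'E'
from h import *
c=viewer.capture("top");f=c["frame"]
g=cv2.cvtColor(f,cv2.COLOR_BGR2GRAY)
roi=np.zeros_like(g);cv2.circle(roi,(259,210),13,255,-1)
m=((f.max(2)<75)&(roi>0)).astype(np.uint8)*255
m=cv2.morphologyEx(m,cv2.MORPH_CLOSE,np.ones((5,5)))
n,l,st,ce=cv2.connectedComponentsWithStats(m);print(st[1:],ce[1:])
b=((g>130)&(roi>0)).astype(np.uint8)
n,l,st,ce=cv2.connectedComponentsWithStats(b)
for i in range(1,n):
  if st[i,4]>5:
    ys,xs=np.where(l==i);print(st[i],ce[i],onz(c,ce[i],.15))
    if st[i,4]<40:
      v=cv2.fitLine(np.c_[xs,ys].astype(np.float32),cv2.DIST_L2,0,.01,.01).ravel();print(v)
# washer ring z .110: outline
m=((g>95)|(f[...,2].astype(int)-f[...,0]>40)).astype(np.uint8)
X0=np.array([.512,-.034])
def tab(Xc):
  a=np.linspace(0,2*np.pi,60)
  return a
# projected nut-top circle for nominal centre, overlay
im=cv2.resize(f[160:280,180:320],None,fx=5,fy=5,interpolation=cv2.INTER_NEAREST)
a=np.linspace(0,2*np.pi,60)
for xc,col in (((.512,-.034),(0,255,0)),):
  for rr,z in ((.0232,.146),(.030,.110),(.038,.103),(.0232,.110)):
    p=proj(c,np.c_[xc[0]+rr*np.cos(a),xc[1]+rr*np.sin(a),0*a+z])
    cv2.polylines(im,[np.int32((p+.5-[180,160])*5)],True,col)
cv2.imwrite("pics/t2.png",im)
E
```

```text
[[250 199  20  25 379]] [[258.63324538 210.87335092]]
[258 201   2   7  14] [258.5 204. ] [ 0.52342366 -0.03419269  0.15      ]
[-4.371139e-08  1.000000e+00  2.585000e+02  2.040000e+02]
[247 204   4  12  16] [248.375 209.375] [ 0.50962994 -0.00908826  0.15      ]
[ 1.4609677e-01 -9.8927033e-01  2.4837500e+02  2.0937500e+02]
[266 207   4  12  17] [268.23529412 212.35294118] [ 0.50263481 -0.05847465  0.15      ]
[ 1.8452653e-01 -9.8282754e-01  2.6823529e+02  2.1235294e+02]
```

View pics/t2.png

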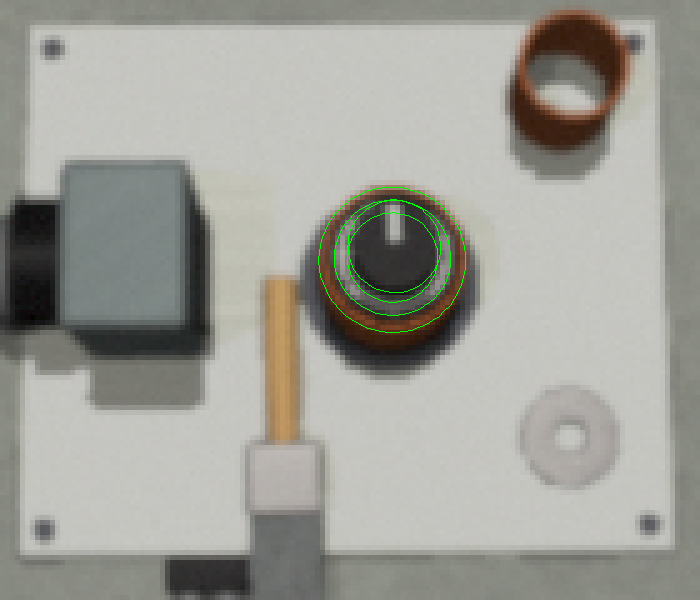

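>>> {"op": "apply_moves", "data": {
  "plan": [
    [0,[0.4,-0.36,-0.2],0],
    [0,[0.8,-0.72,-0.2],0],
    [0,[0.8,-0.72,0],0],
    [0,[0.8,-0.72,0],0],
    [0,[0.8,-0.72,0],0],
    [0,[0.8,-0.72,0],0],
    [0,[0.8,-0.72,0],0],
    [0,[0.8,-0.72,0],0],
    [0,[0.8,-0.72,0],0],
    [0,[0.8,-0.72,0],0],
    [0,[0.8,-0.72,0],0],
    [0,[0.4,-0.36,0],0]
  ],
  "squeeze": 30
}}

```text
time_s: 1.8
tcp_pos: [0.4469, 0.1107, 0.2468]
eef_rot: [-180.0, 0.0, -106.6]
contact_force: [-0.0, 1.0, -0.5]
gripper_width: 0.0875
```

```bash
python3 - <<'E'
from h import *
s=get_state();print({k:np.round(s[k],3) for k in s})
E
```

```text
{'time_s': np.float64(1.8), 'joints': array([ 3.8535e+01, -1.0200e+00, -2.3262e+01,  4.0000e-03, -6.7730e+01,
        3.4868e+01]), 'qd': array([-27.224,   4.009,   3.93 ,  -0.138,   0.274,  27.021]), 'joint_torque': array([ 2.2250e+00, -2.8454e+01,  2.8453e+01,  6.8950e+00, -2.0000e-02,
       -4.3300e-01]), 'tcp_pos': array([0.447, 0.111, 0.247]), 'eef_rot': array([-1.79981e+02,  2.10000e-02, -1.06595e+02]), 'contact_force': array([-0.041,  0.969, -0.472]), 'moment': array([ 0.071, -0.009, -0.001]), 'gripper_width': np.float64(0.087)}
```

>>> {"op": "apply_moves", "data": {
  "plan": [
    [0,[0.8,-0.7,0],0],
    [0,[0.8,-0.7,0],0],
    [0,[0.6,-0.5,0],0],
    [0,[0.22,-0.2,0],0.7],
    [0,[0,0,0],1],
    [0,[0,0,0],1],
    [0,[0,0,0],1],
    [0,[0,0,0],1],
    [0,[0,0,0],1],
    [0,[0,0,0],1],
    [0,[0,0,0],1],
    [0,[0,0,0],0]
  ]
}}

```text
time_s: 3.3
tcp_pos: [0.5127, -0.0329, 0.2466]
eef_rot: [180.0, 0.0, -152.7]
contact_force: [-0.1, 0.3, 0.1]
gripper_width: 0.0877
```

```bash
cat >> h.py <<'E'
from scipy.spatial.transform import Rotation as Ro
def wrist():
    s=get_state();c=viewer.capture("wrist")
    T=np.eye(4);T[:3,:3]=Ro.from_euler("xyz",s["eef_rot"],degrees=True).as_matrix();T[:3,3]=s["tcp_pos"]
    W=T@np.array(c["mount"]);c["R"]=W[:3,:3].T;c["t"]=-W[:3,:3].T@W[:3,3]
    return s,c
E
python3 - <<'E'
from h import *
s,c=wrist();print({k:np.round(s[k],3) for k in ("joints","tcp_pos","eef_rot")})
cv2.imwrite("pics/w1.png",c["frame"])
E
```

```text
{'joints': array([ 1.8244e+01,  4.4660e+00, -1.7567e+01, -2.0000e-03, -6.7961e+01,
        9.1040e+00]), 'tcp_pos': array([ 0.513, -0.033,  0.247]), 'eef_rot': array([ 1.79999e+02,  6.00000e-03, -1.52653e+02])}
```

View pics/w1.png

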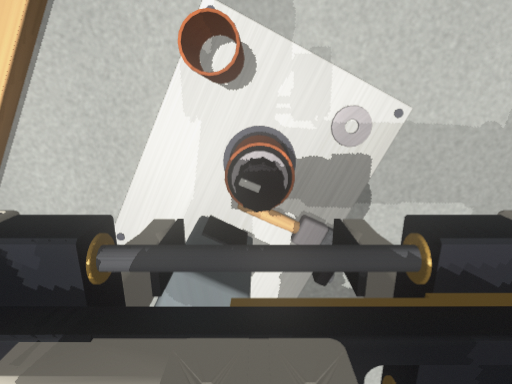

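```bash
python3 - <<'E'
from h import *
s,c=wrist();f=c["frame"]
im=cv2.resize(f[120:220,210:310],None,fx=6,fy=6,interpolation=cv2.INTER_CUBIC)
im=np.clip(im.astype(float)*1.8,0,255).astype(np.uint8)
raw=im.copy()
a=np.linspace(0,2*np.pi,60)
xc=(.513,-.034)
for rr,z in ((.0232,.146),(.030,.110),(.038,.103)):
    p=proj(c,np.c_[xc[0]+rr*np.cos(a),xc[1]+rr*np.sin(a),0*a+z])
    cv2.polylines(im,[np.int32((p+.5-[210,120])*6)],True,(0,255,0))
p=proj(c,[[.533,-.034,.151],[.513,-.034,.151]]);print(p)
cv2.imwrite("pics/w2.png",im[:540]);cv2.imwrite("pics/w2r.png",raw)
E
```

```text
[[238.98874267 179.26461288]
 [258.63583876 189.08393712]]
```

View pics/w2.png

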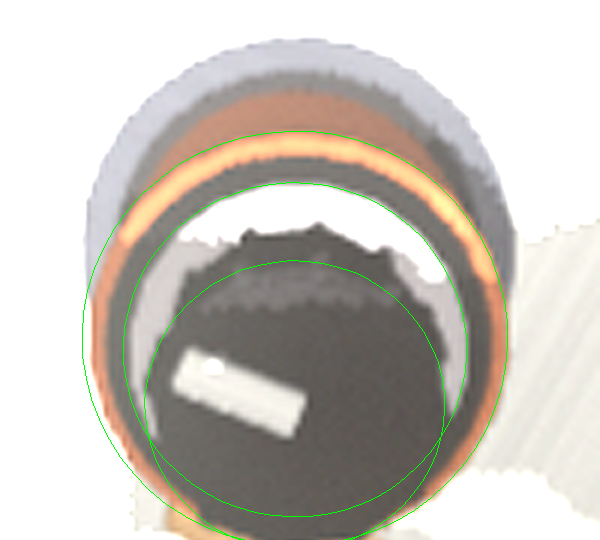

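View pics/w2r.png

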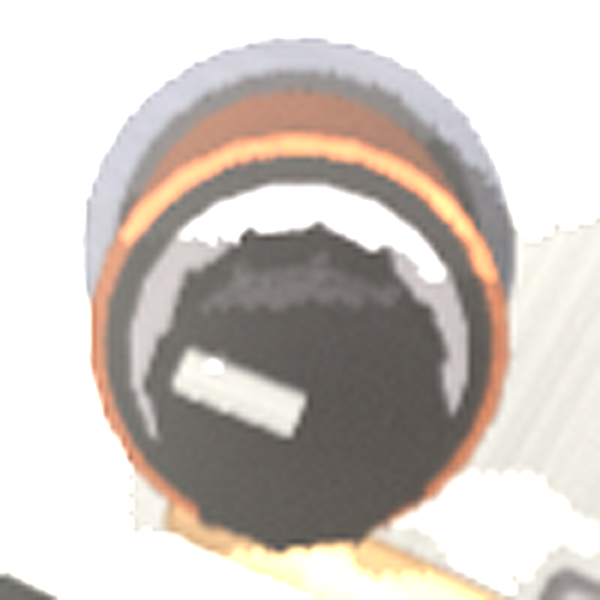

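```bash
python3 - <<'E'
from h import *
s,c=wrist();f=c["frame"];g=cv2.cvtColor(f,cv2.COLOR_BGR2GRAY)
roi=np.zeros_like(g);cv2.circle(roi,(250,186),14,255,-1)
m=((g>75)&(roi>0)).astype(np.uint8)
n,l,st,ce=cv2.connectedComponentsWithStats(m)
for i in range(1,n):
  if st[i,4]>60:
    ys,xs=np.where(l==i);P=np.array([onz(c,p,.15)[:2] for p in zip(xs,ys)])
    (mx,my),sz,ang=cv2.minAreaRect((P*1e4).astype(np.float32));print(st[i],ce[i],P.mean(0),(mx,my),sz,ang)
    w,v=np.linalg.eigh(np.cov(P.T));d=v[:,1];d*=np.sign(d[0]);print("bar yaw",np.degrees(np.arctan2(d[1],d[0])),"axis est",P.mean(0)-.01*d)
E
```

```text
[238 178  23  15 190] [249.19473684 184.82105263] [ 0.52240874 -0.03333503] (5224.34814453125, -335.2916564941406) (205.0172119140625, 82.00995635986328) 4.804190635681152
bar yaw 4.565005004457598 axis est [ 0.51244046 -0.03413094]
```

>>> {"op": "apply_moves", "data": {
  "plan": [
    [0,[0,0,0],1],
    [0,[0,0,0],1],
    [0,[0,0,0],1],
    [0,[0,0,0],0.79],
    [0,[0.01,-0.025,0.5],0],
    [0,[0,0,0.6],0],
    [0,[0,0,0.4],0],
    [0,[0,0,0],0]
  ]
}}

```text
time_s: 4.45
tcp_pos: [0.5114, -0.0345, 0.1703]
eef_rot: [-180.0, -0.2, -175.4]
contact_force: [0.4, 0.2, 0.5]
gripper_width: 0.0875
```

```bash
python3 - <<'E'
from h import *
s,c=wrist();print({k:np.round(s[k],3) for k in ("joints","tcp_pos","eef_rot","contact_force")})
cv2.imwrite("pics/w3.png",c["frame"]);cv2.imwrite("pics/s3.png",cv2.resize(viewer.capture("scene")["frame"][90:270,180:400],None,fx=3.4,fy=3.3))
E
```

```text
{'joints': array([ 1.8111e+01,  7.9970e+00, -2.4077e+01, -1.5000e-02, -5.8105e+01,
       -1.3473e+01]), 'tcp_pos': array([ 0.511, -0.034,  0.17 ]), 'eef_rot': array([-1.79971e+02, -1.77000e-01, -1.75370e+02]), 'contact_force': array([0.37 , 0.22 , 0.466])}
```

View pics/w3.png

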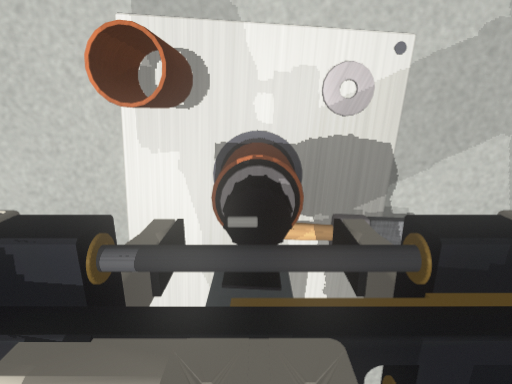

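View pics/s3.png

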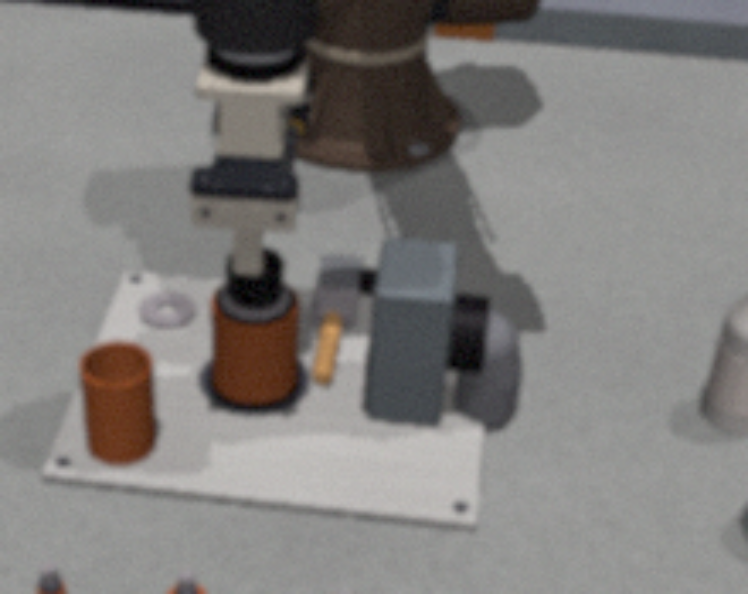

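>>> {"op": "apply_moves", "data": {
  "plan": [
    [0,[0,0,0.5],0],
    [0,[0,0,0.4],0],
    [0,[-0.02,0,0.18],0],
    [0,[0,0,0],0],
    [90,[0,0,0],0],
    [110,[0,0,0],0],
    [130,[0,0,0],0],
    [150,[0,0,0],0],
    [255,[0,0,0],0],
    [255,[0,0,0],0],
    [255,[0,0,0],0]
  ],
  "squeeze": 35
}}

```text
time_s: 5.92
tcp_pos: [0.5121, -0.0343, 0.1174]
eef_rot: [-180.0, -0.1, -175.4]
contact_force: [-4.5, 0.7, 4.3]
gripper_width: 0.0447
```

```bash
python3 - <<'E'
from h import *
s,c=wrist();print({k:np.round(s[k],3) for k in ("joints","tcp_pos","eef_rot","contact_force","moment","gripper_width")})
cv2.imwrite("pics/w4.png",c["frame"])
E
```

```text
{'joints': array([ 1.8090e+01,  1.1303e+01, -2.7924e+01, -2.9000e-02, -5.0899e+01,
       -1.3517e+01]), 'tcp_pos': array([ 0.512, -0.034,  0.117]), 'eef_rot': array([-1.79992e+02, -1.29000e-01, -1.75445e+02]), 'contact_force': array([-4.501,  0.742,  4.307]), 'moment': array([ 0.322,  1.843, -0.045]), 'gripper_width': np.float64(0.045)}
```

View pics/w4.png

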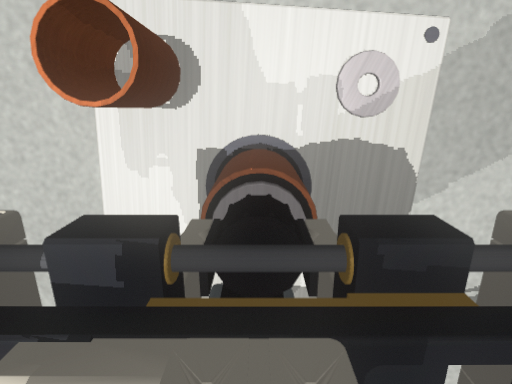

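>>> {"op": "apply_moves", "data": {
  "plan": [
    [255,[0,0,-0.002],-0.5],
    [255,[0,0,-0.003],-0.5],
    [255,[0,0,-0.003],-0.5],
    [255,[0,0,-0.003],-0.5],
    [255,[0,0,0],0]
  ]
}}

```text
time_s: 6.6
tcp_pos: [0.5122, -0.034, 0.1174]
eef_rot: [179.9, -0.1, -163.6]
contact_force: [-3.2, 2.7, -1.3]
gripper_width: 0.0451
```

```bash
python3 - <<'E'
from h import *
s=get_state();print({k:np.round(s[k],3) for k in ("joints","joint_torque","tcp_pos","eef_rot","contact_force","moment","gripper_width")})
E
```

```text
{'joints': array([ 18.083,  11.307, -27.893,  -0.09 , -50.903,  -1.592]), 'joint_torque': array([ -0.247, -41.241,  26.419,   8.062,   0.944,   1.49 ]), 'tcp_pos': array([ 0.512, -0.034,  0.117]), 'eef_rot': array([ 1.79933e+02, -1.06000e-01, -1.63566e+02]), 'contact_force': array([-3.202,  2.65 , -1.258]), 'moment': array([ 1.158,  1.236, -1.044]), 'gripper_width': np.float64(0.045)}
```

>>> {"op": "apply_moves", "data": {
  "plan": [
    [255,[0,0,-0.003],-0.5],
    [255,[0,0,-0.003],-0.5],
    [255,[0,0,0],0]
  ]
}}

```text
time_s: 6.98
tcp_pos: [0.5123, -0.0342, 0.1175]
eef_rot: [179.9, -0.1, -157.6]
contact_force: [-2.1, 0.7, -6.6]
gripper_width: 0.0453
```

```bash
python3 - <<'E'
from h import *
s,c=wrist();print({k:np.round(s[k],3) for k in ("joints","joint_torque","tcp_pos","eef_rot","contact_force","moment","gripper_width")})
cv2.imwrite("pics/w5.png",c["frame"])
f=viewer.capture("top")["frame"];cv2.imwrite("pics/t5.png",cv2.resize(f[160:280,180:320],None,fx=5,fy=5))
E
```

```text
{'joints': array([ 18.078,  11.313, -27.887,  -0.057, -50.909,   4.38 ]), 'joint_torque': array([  0.472, -43.754,  27.627,   8.114,   0.543,   1.443]), 'tcp_pos': array([ 0.512, -0.034,  0.118]), 'eef_rot': array([ 1.79947e+02, -1.05000e-01, -1.57578e+02]), 'contact_force': array([-2.106,  0.719, -6.601]), 'moment': array([ 0.486,  0.639, -1.018]), 'gripper_width': np.float64(0.045)}
```

View pics/w5.png

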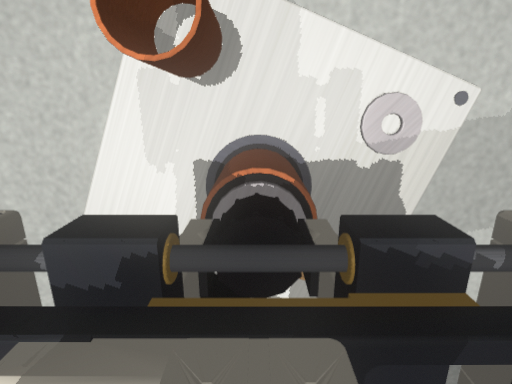

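>>> {"op": "apply_moves", "data": {
  "plan": [
    [90,[0,0,0],0],
    [90,[0,0,0],0],
    [90,[0,0,0.01],-1],
    [90,[0,0,0.007],-1],
    [90,[0,0,0],0],
    [255,[0,0,0],0],
    [255,[0,0,0],0],
    [255,[0,0,0],0]
  ]
}}

```text
time_s: 8.07
tcp_pos: [0.5128, -0.0346, 0.1177]
eef_rot: [-180.0, -0.1, -145.5]
contact_force: [-4.7, -2.5, 4.5]
gripper_width: 0.0447
```

```bash
python3 - <<'E'
from h import *
s=get_state();print({k:np.round(s[k],3) for k in ("joints","joint_torque","tcp_pos","eef_rot","contact_force","moment","gripper_width")})
E
```

```text
{'joints': array([ 1.8070e+01,  1.1304e+01, -2.7900e+01,  3.1000e-02, -5.0869e+01,
        1.6445e+01]), 'joint_torque': array([ 1.4260e+00, -3.8126e+01,  2.5239e+01,  5.1360e+00,  1.7640e+00,
       -1.0000e-02]), 'tcp_pos': array([ 0.513, -0.035,  0.118]), 'eef_rot': array([-1.79998e+02, -7.70000e-02, -1.45466e+02]), 'contact_force': array([-4.715, -2.498,  4.536]), 'moment': array([-0.893,  1.465, -0.087]), 'gripper_width': np.float64(0.045)}
```

Gripped squarely on the flats again. Now clockwise.

>>> {"op": "apply_moves", "data": {
  "plan": [
    [255,[0,0,-0.002],0.5],
    [255,[0,0,-0.003],0.5],
    [255,[0,0,-0.003],0.5],
    [255,[0,0,-0.003],0.5],
    [255,[0,0,-0.003],0.5],
    [255,[0,0,-0.003],0.5],
    [255,[0,0,0],0]
  ]
}}

```text
time_s: 8.95
tcp_pos: [0.5126, -0.034, 0.1178]
eef_rot: [180.0, -0.1, -163.5]
contact_force: [-2.9, 0.7, -1.9]
gripper_width: 0.0448
```

```bash
python3 - <<'E'
from h import *
s=get_state();print({k:np.round(s[k],3) for k in ("joints","joint_torque","tcp_pos","eef_rot","contact_force","moment","gripper_width")})
E
```

```text
{'joints': array([ 18.093,  11.295, -27.865,  -0.053, -50.916,  -1.523]), 'joint_torque': array([ -0.374, -41.419,  26.423,   6.89 ,   0.923,  -0.38 ]), 'tcp_pos': array([ 0.513, -0.034,  0.118]), 'eef_rot': array([ 1.79961e+02, -7.70000e-02, -1.63463e+02]), 'contact_force': array([-2.875,  0.734, -1.881]), 'moment': array([ 0.436,  1.052, -0.061]), 'gripper_width': np.float64(0.045)}
```

>>> {"op": "apply_moves", "data": {
  "plan": [
    [255,[0,0,-0.003],0.6],
    [255,[0,0,-0.003],0.6],
    [255,[0,0,-0.003],0.6],
    [255,[0,0,-0.003],0.6],
    [255,[0,0,-0.003],0.6],
    [255,[0,0,-0.003],0.6],
    [255,[0,0,-0.003],0.6],
    [255,[0,0,-0.003],0.6],
    [255,[0,0,0],0]
  ]
}}

```text
time_s: 10.07
tcp_pos: [0.5122, -0.0343, 0.1191]
eef_rot: [-180.0, -0.1, 167.8]
contact_force: [-5.5, -0.0, -0.6]
gripper_width: 0.0447
```

```bash
python3 - <<'E'
from h import *
s,c=wrist();print({k:np.round(s[k],3) for k in ("joints","joint_torque","tcp_pos","eef_rot","contact_force","moment","gripper_width")})
cv2.imwrite("pics/w6.png",np.clip(c["frame"].astype(float)*1.6,0,255))
f=viewer.capture("scene")["frame"];cv2.imwrite("pics/s6.png",cv2.resize(f[110:220,200:320],None,fx=5,fy=5))
E
```

```text
{'joints': array([ 1.8082e+01,  1.1202e+01, -2.7795e+01, -3.3000e-02, -5.1128e+01,
       -3.0248e+01]), 'joint_torque': array([  0.307, -40.818,  27.606,   6.87 ,   1.833,  -0.494]), 'tcp_pos': array([ 0.512, -0.034,  0.119]), 'eef_rot': array([-1.79959e+02, -1.21000e-01,  1.67814e+02]), 'contact_force': array([-5.513, -0.008, -0.641]), 'moment': array([ 0.011,  1.872, -0.018]), 'gripper_width': np.float64(0.045)}[ WARN:0@2.022] global loadsave.cpp:1063 imwrite_ Unsupported depth image for selected encoder is fallbacked to CV_8U.
```

View pics/w6.png

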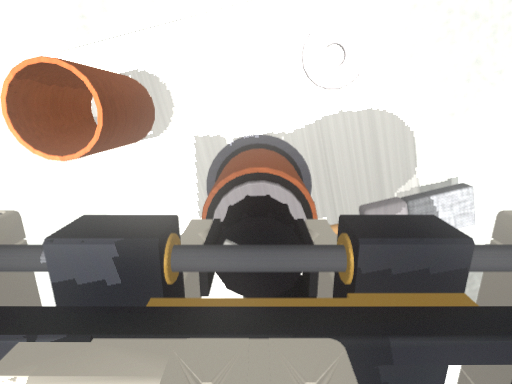

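View pics/s6.png

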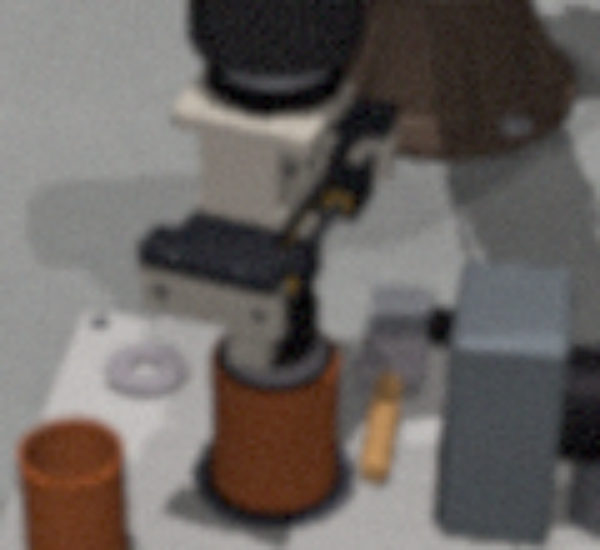

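>>> {"op": "apply_moves", "data": {
  "plan": [
    [255,[0,0,-0.004],0.8],
    [255,[0,0,-0.004],0.8],
    [255,[0,0,-0.004],0.8],
    [255,[0,0,-0.004],0.8],
    [255,[0,0,-0.004],0.8],
    [255,[0,0,-0.004],0.8],
    [255,[0,0,-0.004],0.8],
    [255,[0,0,-0.004],0.8],
    [255,[0,0,-0.004],0.8],
    [255,[0,0,-0.004],0.8],
    [255,[0,0,-0.004],0.8],
    [255,[0,0,0],0]
  ]
}}

```text
time_s: 11.68
tcp_pos: [0.513, -0.0342, 0.1217]
eef_rot: [-180.0, -0.0, 115.1]
contact_force: [-5.0, -1.2, 1.2]
gripper_width: 0.0449
```

```bash
python3 - <<'E'
from h import *
s=get_state();print({k:np.round(s[k],3) for k in ("joints","tcp_pos","eef_rot","contact_force","moment","gripper_width")})
E
```

```text
{'joints': array([ 1.8083e+01,  1.1040e+01, -2.7602e+01, -9.0000e-03, -5.1396e+01,
       -8.3001e+01]), 'tcp_pos': array([ 0.513, -0.034,  0.122]), 'eef_rot': array([-1.79963e+02, -1.10000e-02,  1.15077e+02]), 'contact_force': array([-4.997, -1.163,  1.231]), 'moment': array([-0.13 ,  1.553, -0.092]), 'gripper_width': np.float64(0.045)}
```

>>> {"op": "apply_moves", "data": {
  "plan": [
    [255,[0,0,-0.004],0.8],
    [255,[0,0,-0.004],0.8],
    [255,[0,0,-0.004],0.8],
    [255,[0,0,-0.004],0.8],
    [255,[0,0,-0.004],0.8],
    [255,[0,0,-0.004],0.8],
    [255,[0,0,-0.004],0.8],
    [255,[0,0,-0.004],0.8],
    [255,[0,0,-0.004],0.8],
    [255,[0,0,-0.004],0.8],
    [255,[0,0,-0.004],0.8],
    [255,[0,0,0],0]
  ]
}}

```text
time_s: 13.18
tcp_pos: [0.5123, -0.0347, 0.1235]
eef_rot: [-179.9, 0.1, 62.3]
contact_force: [-5.3, -2.7, -1.5]
gripper_width: 0.0447
```

>>> {"op": "apply_moves", "data": {
  "plan": [
    [255,[0,0,-0.004],0.8],
    [255,[0,0,-0.004],0.8],
    [255,[0,0,-0.004],0.8],
    [255,[0,0,0],0]
  ]
}}

```text
time_s: 13.68
tcp_pos: [0.5121, -0.0347, 0.1243]
eef_rot: [-179.9, 0.1, 47.9]
contact_force: [-7.2, -1.9, 2.0]
gripper_width: 0.0451
```

```bash
python3 - <<'E'
from h import *
s=get_state();print({k:np.round(s[k],3) for k in ("joints","tcp_pos","eef_rot","contact_force","moment","gripper_width")})
E
```

```text
{'joints': array([ 1.80670e+01,  1.08450e+01, -2.74480e+01, -3.00000e-03,
       -5.18490e+01, -1.50191e+02]), 'tcp_pos': array([ 0.512, -0.035,  0.124]), 'eef_rot': array([-1.79927e+02,  1.22000e-01,  4.78730e+01]), 'contact_force': array([-7.234, -1.895,  1.961]), 'moment': array([-0.712,  2.472, -0.131]), 'gripper_width': np.float64(0.045)}
```

>>> {"op": "apply_moves", "data": {
  "plan": [
    [255,[0,0,-0.02],0.5],
    [255,[0,0,-0.04],0],
    [255,[0,0,0],0]
  ]
}}

```text
time_s: 14.05
tcp_pos: [0.512, -0.0347, 0.1271]
eef_rot: [-179.9, 0.1, 44.9]
contact_force: [-7.2, -2.0, 0.1]
gripper_width: 0.0446
```

>>> {"op": "apply_moves", "data": {
  "plan": [
    [255,[0,0,-0.1],0],
    [255,[0,0,-0.2],0],
    [255,[0,0,-0.3],0],
    [255,[0,0,-0.3],0],
    [255,[0,0,-0.3],0],
    [255,[0,0,-0.2],0],
    [255,[0,0,0],0]
  ]
}}

```text
time_s: 14.92
tcp_pos: [0.5139, -0.034, 0.1986]
eef_rot: [179.9, -0.1, 44.8]
contact_force: [-0.1, 0.8, -2.9]
gripper_width: 0.045
```

```bash
python3 - <<'E'
from h import *
s=get_state();print({k:np.round(s[k],3) for k in ("joints","tcp_pos","eef_rot","contact_force","moment","gripper_width")})
cv2.imwrite("pics/s7.png",viewer.capture("scene")["frame"])
cv2.imwrite("pics/t7.png",viewer.capture("top")["frame"])
E
```

```text
{'joints': array([ 1.8087e+01,  6.5900e+00, -2.1715e+01,  4.0000e-03, -6.1588e+01,
       -1.5331e+02]), 'tcp_pos': array([ 0.514, -0.034,  0.199]), 'eef_rot': array([ 1.79949e+02, -9.40000e-02,  4.47800e+01]), 'contact_force': array([-0.071,  0.782, -2.945]), 'moment': array([-0.023, -0.172,  0.016]), 'gripper_width': np.float64(0.045)}
```

View pics/s7.png

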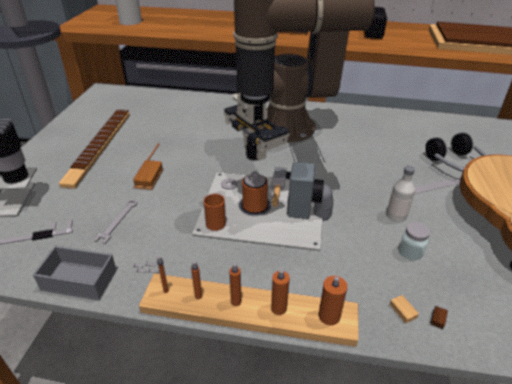

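View pics/t7.png

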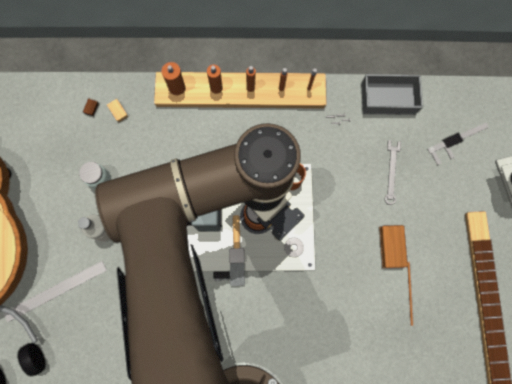

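>>> {"op": "apply_moves", "data": {
  "plan": [
    [255,[0,0,-0.2],-0.8],
    [255,[0,0,-0.2],-0.8],
    [255,[0,0,-0.2],-0.8],
    [255,[0,0,-0.2],-0.8],
    [255,[0,0,0],-0.9],
    [255,[0,0,0],-0.9],
    [255,[0,0,0],0]
  ]
}}

```text
time_s: 15.9
tcp_pos: [0.513, -0.0342, 0.2369]
eef_rot: [-179.9, 0.0, 74.7]
contact_force: [-0.4, 0.2, -1.7]
gripper_width: 0.0448
```

>>> {"op": "apply_moves", "data": {
  "plan": [
    [255,[0.2,-0.055,0],0],
    [255,[0.5,-0.135,0],0],
    [255,[0.6,-0.163,0],0],
    [255,[0.6,-0.163,0],0],
    [255,[0.6,-0.163,0],0],
    [255,[0.6,-0.163,0],0],
    [255,[0.5,-0.135,0],0],
    [255,[0.26,-0.073,0],0],
    [255,[0,0,0],0],
    [255,[0,0,0],0],
    [255,[0,0,0],0],
    [255,[0,0,0],0]
  ]
}}

```text
time_s: 17.4
tcp_pos: [0.5135, 0.1654, 0.2377]
eef_rot: [180.0, -0.0, 74.7]
contact_force: [0.0, -0.2, -2.0]
gripper_width: 0.0448
```

```bash
python3 - <<'E'
from h import *
s,w=wrist();print({k:np.round(s[k],3) for k in ("time_s","joints","qd","tcp_pos","eef_rot","contact_force","moment","gripper_width")})
p=s["tcp_pos"]-[.5124,-.0342,0];print(p,np.hypot(p[0],p[1]))
cv2.imwrite("pics/s8.png",viewer.capture("scene")["frame"])
cv2.imwrite("pics/t8.png",viewer.capture("top")["frame"])
cv2.imwrite("pics/w8.png",w["frame"])
f=cv2.imread("pics/s8.png");cv2.imwrite("pics/s8z.png",cv2.resize(f[110:250,190:350],None,fx=4,fy=4))
E
```

```text
{'time_s': np.float64(17.4), 'joints': array([ 3.86810e+01,  7.33000e+00, -1.54770e+01,  1.00000e-03,
       -6.71820e+01, -1.43961e+02]), 'qd': array([ 0.104,  0.13 ,  0.069, -0.017, -0.039,  0.002]), 'tcp_pos': array([0.513, 0.165, 0.238]), 'eef_rot': array([ 1.79993e+02, -8.00000e-03,  7.47200e+01]), 'contact_force': array([ 0.011, -0.213, -1.99 ]), 'moment': array([ 0.062, -0.163,  0.012]), 'gripper_width': np.float64(0.045)}
[0.00105511 0.19956933 0.23773541] 0.19957212177682157
```

View pics/s8z.png

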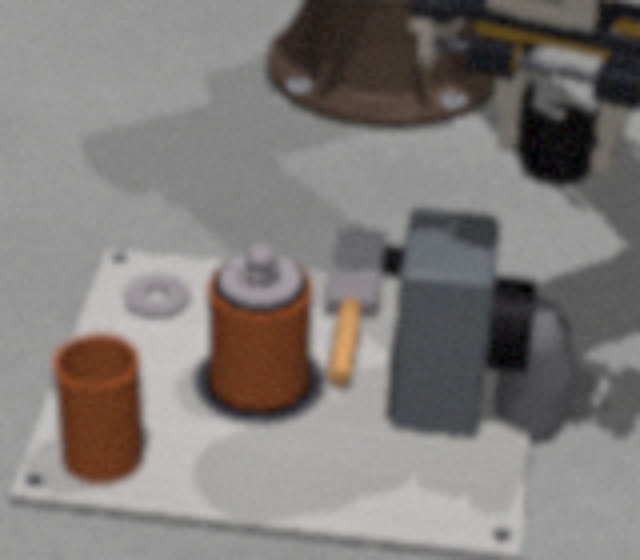

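View pics/t8.png

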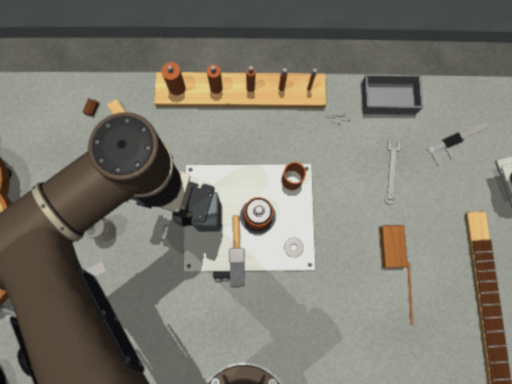

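View pics/w8.png

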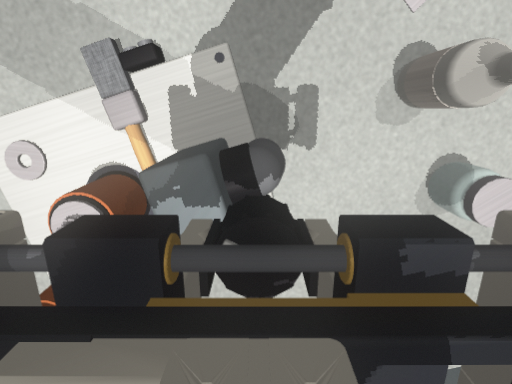

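The pictures show the nut held upright between the fingers (wrist picture, about 258,245). The spindle end and drum are bare (top picture, about 258,213), and sleeve, washer and brush are where they were. I'm handing the job in.

```bash
python3 - <<'E'
from h import *
print(close_job())
E
```

```text
the job is handed in; nothing more can be done
None
```

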